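# Unlock and open the alarm unit's battery drawer

## Robot

A 6-joint arm with a two-finger parallel gripper is mounted at the origin on the work surface. World frame = base frame: x ahead of the robot, y to its left, z up, the work surface at z = 0. Lengths are in m, angles in rad, forces in N, time in s.
With the tool pointing down it reaches from about 0.35 to 0.85 m from the base axis. Payload 8.1 kg.
Tool frame: the origin (TCP) lies at the very end of the fingers, on their centre line; the grasp point (between the pads) lies 19 mm behind it; x points along the fingers, y is the direction in which the jaws open and shut, and the axes are right-handed (so a half turn about x gives the same grasp; the last joint's range is limited). The gripper opens to 93 mm and grips with 3 to 60 N. Pads are 15 mm wide; open, the fingers measure 128 mm over their backs; the gripper's body (75 mm by 188 mm) begins 65 mm behind the grasp point.
Start: joints at [1.066, 0.13, 1.488, -0, 1.523, -0.085], TCP at [0.245, 0.548, 0.219] pointing down, gripper open.
Joint ranges: [-2.96, 2.96], [-0.89, 2.26], [0.02, 2.5], [-1.34, 4.48], [0, 2.73], [-2.66, 2.66]. Speed limits (rad/s): [2.39, 2.39, 2.79, 3.14, 3.14, 3.14].

## Interface

Orientations are given as a rotation vector (axis times angle).
In Python, from plant import * gives the robot as it stands. The module is installed in compiled form; this text tells all that it offers.
- The arm moves only by the tool apply_moves, never from a script. Its argument "series" is a list of rows, each an object with "jaw": the gripper's target within -1 to 1 (shut at 1, half-way at 0, fully open at -1); "linear": the shift along the tool's x, y, z normalised to -1 to 1, where 1 is 0.6 m, a list of three; "roll": the turn about the tool's x normalised to -1 to 1, where 1 is 30 degrees. A call has 1 to 20 rows; each row is the pose to reach, as a shift and turn from the pose measured when the call began, along the tool's axes at that moment; what a row does not reach only later rows make up. A row lasts 1/8 s, in which the tool goes at most 62.5 mm and 10.7 degrees, less where a joint would pass 70% of its speed; a pose out of reach is approached as far as the arm can. A call with a number of a shift or a turn outside -1 to 1 is refused whole. A call with a gripper value outside its range is refused whole. The fingers move at their own pace and stop on an object; "force" is the grip in N (left out, the last holds). Time passes only in rows, so rows that repeat a pose let the fingers close. It gives the time, the measured TCP pose, the force and the opening at its end, in the units of the state.
- read_state(): the state, without advancing time (a new reading comes with each control period).
- read_camera(name): name is "side" or "top"; returns a dict with "pixels" (420x560x3 uint8, blue, green, red), "intrinsics" (3x3 intrinsics, pixels), "D" ([k1, k2, p1, p2, k3] as OpenCV has them; the pictures are not rectified), "rvec" (rotation vector, rad) and "tvec" (3), from world to camera coordinates, as OpenCV has them. Camera axes: x right, y down, z forward; pixel columns grow to the right and rows downward; lengths in m; the calibration is good to about 2 mm. A picture is of the moment at which its call begins. There is no depth.
- close_job(): hands the job in, once; it reports no verdict.
The state is a dict: "t": time; "q": joint angles; "dq": joint speeds; "joint_torque": joint torques, N m; "tool_pos": TCP position; "orientation": TCP orientation; "force": force on the tool from outside, world axes, zero at the start; "wrist_torque": the same for the moment, N m; "opening": finger opening in m.
Only numpy, scipy, OpenCV 4.12 (cv2) and the standard library are available. Lean on these libraries where they do the work, as an engineer would, in place of code of your own. Each camera call takes 0.05 s, during which the arm holds its last target. There are 200 camera calls.

## Task

The back-up battery of the alarm unit is due for a change, so get its battery drawer open. Take the flat-blade screwdriver from the tool stand, seat its bit in the slotted lock screw on top of the unit, push the screw down and, keeping the push on, turn it a quarter turn anticlockwise to its stop. Put the screwdriver back in its hole in the stand, then pull the drawer out by its handle as far as it goes and let go; leave the other things on the bench where they are.

Things in the scene. Friction and masses are not known exactly. Their poses are not given: they have to be found in the camera images.
- driver: Flat-blade screwdriver, loose, 164 mm long, 0.1 to 0.2 kg. Origin at the middle of the bit's end; z runs up the shaft to the handle. Bit 16 mm wide along y, 3 mm thick along x. Bit and 9 mm shank: z = 0 to 76 mm; cone widening to 19 mm diameter: 76 to 90; black handle: 90 to 164. Starts upright in a hole of the stand, handle resting on its top, bit 15 mm above the bench, turned at random about its axis.
- driver_grip (a point): Centre of the screwdriver's handle, 127 mm above the bit's end and 37 mm below the handle's top. The handle is square in section, 30 x 30 mm with rounded corners, its flats facing x and y; same axes as driver.
- stand_hole_a (a point): Fixed stainless tool stand, 70 x 180 mm, a plate 8 mm thick on two end cheeks, top 105 mm above the bench. This point: centre of one of its two round holes, level with the plate's top. Hole 23 mm in diameter, open below. z up; the two holes lie along y, 90 mm apart.
- stand_hole_b (a point): Centre of the stand's other hole, 90 mm along +y from hole a. One hole holds the screwdriver, the other the nut driver; which is which varies, and the stand may be on the left or the right.
- screw_slot (a point): Centre of the lock screw's slot, at the top of its head: 142 mm above the bench when up, 50 mm behind the drawer face, over the drawer's centre line. z up; the slot runs along y, right across the head, 5 mm wide (8 mm at its bevelled mouth), 6 mm deep, flat floor. Locked it lies along the drawer face; unlocked, along the drawer's pull.
- screw_press (a joint): How far the lock screw is pushed down, m: 0 up, 0.006 bottom. A spring holds it up: it starts to sink at 4.5 N, takes 8 N at 4 mm and 10 N at the bottom. Pushed less than about 3 mm, a catch stops it turning more than 0.3 rad; pushed 4 mm or more, it turns. Let go when fully turned, it springs up and stays turned.
- screw_turn (a joint): Turn of the lock screw, rad: 0 locked, 1.57 unlocked (stop), growing anticlockwise seen from above; starts at 0 to 0.1. Light friction (0.05 N m), stays where left. The bit has about 0.12 rad of play each way in the slot, so turn the screwdriver a little past a quarter turn, until it stops. Less than about 1.3 rad does not free the drawer.
- drawer (a joint): How far the battery drawer is pulled out, m: 0 shut, 0.100 at the stop. It slides with about 3 N of friction and stays where it is left. While the screw is locked it moves only a few millimetres.
- drawer_handle (a point): Middle of the drawer's handle, a level steel bar 11 mm thick, 120 mm long along y, 35 mm in front of the drawer face, 100 mm above the bench; posts 51 mm either side. Pull along -x, level; z up. The unit: fixed light grey case 260 deep, 320 wide, 130 high (top 30 mm above the bar); drawer face 208 mm wide, control panel beside it at +y.
- screw_head: Round metal head of the lock screw, 34 mm in diameter, 12 mm above the unit's top plate when up, inside a fixed steel cup 7 mm high and 47 mm across. To be pushed and turned only with the screwdriver. Origin on the screw's axis, 12 mm below the slot's mouth; y along the slot, z up.
- nut_driver_grip (a point): Centre of the round black handle (30 mm diameter, 58 mm high) of the nut driver in the stand's other hole; shorter than the screwdriver, with a round socket end. Not needed.
- new_battery_mid (a point): Centre of the new battery, a loose black block 45 x 150 x 56 mm on the bench. Not needed.
- logger_mid (a point): Centre of a spare temperature logger lying on the bench, grey box 110 x 75 x 32 mm with a small screen. Not needed.
- dishes_mid (a point): Centre of a stack of four culture dishes, 90 mm in diameter, 56 mm high, in front of the unit on the left. Not needed.
Not all that is in view belongs to the job. What is shaped like the part that bears stand_hole_a but green is not meant.

How it is judged:
On the way, in this order (a step that is already met when the one before it is completed fails the run):
1. the screwdriver's bit pushes the lock screw down (value of joint screw_press above 0.0025 m and contact force between driver and screw_head above 3 N), for 0.1 s.
2. the lock screw is turned anticlockwise to its unlocked end (value of joint screw_turn above 1.25 rad), for 0.1 s.
3. the screwdriver is back upright in a hole of the stand ((horizontal distance between driver_grip and stand_hole_a below 0.012 m or horizontal distance between driver_grip and stand_hole_b below 0.012 m) and height (world z) of driver below 0.022 m and angle between driver_grip's own z axis and vertical below 0.12 rad), for 0.2 s.
4. the drawer is pulled out (value of joint drawer above 0.085 m), for 0.2 s.
At the end, for the whole second after the job is handed in: Drawer at least 85 mm out (of 100) and still; lock screw turned at least 1.25 rad and sprung up to within 2 mm; screwdriver at rest in a hole of the stand, upright to 0.12 rad, handle within 12 mm of the hole centre, bit less than 22 mm above the bench (all of step 3 and value of joint drawer above 0.085 m and velocity of joint drawer below 0.01 m/s and value of joint screw_turn above 1.25 rad and value of joint screw_press below 0.002 m and linear speed of driver below 0.02 m/s); the robot touches nothing.
It fails at once if the lock screw is pushed or turned with the fingers instead of the screwdriver (contact force between the fingers and screw_head above 3 N).
It fails at once if another thing on the bench (nut driver, new battery, logger or dishes) is moved more than 30 mm (distance of any of nut_driver_grip, new_battery_mid, logger_mid, dishes_mid from where it was at the start of the episode above 0.03 m).
It also fails if it takes over 72 s, if anything falls off the work surface, if the arm or the gripper's body presses on something with over 40 N, if the wrist force passes 120 N, or if a joint passes its speed limit or range.

## Working session

There is one attempt and no reset: what is moved stays moved. The work goes in short steps, Python scripts to look and compute and a tool call to move; the robot and the scene stay as the last step left them, time stands still between calls to the robot, and variables do not carry over. Pictures are saved under pics/ and viewed, about 8 in all and at most 12, crops included, and the job is handed in when it is done.

Besides the shell and the picture viewer there is one more tool, called after "Call:" by a JSON object that holds its "name" and its "arguments", one argument or row to a line. apply_moves: Moves the arm, as the interface text tells. Its arguments: {"type":"object","properties":{"series":{"type":"array"},"force":{"type":"number"}},"required":["series"]}

```bash
mkdir -p pics; cat > h.py <<'E'
import numpy as np, cv2
from scipy.spatial.transform import Rotation as R
from plant import *
def cam(n):
    c=read_camera(n); c={k:np.asarray(v) for k,v in c.items()}; return c
def ray(c,uv):
    Rm=cv2.Rodrigues(c['rvec'].astype(float))[0]; t=c['tvec'].reshape(3).astype(float)
    p=cv2.undistortPoints(np.array([[uv]],float),c['intrinsics'].astype(float),c['D'].astype(float))[0,0]
    d=Rm.T@np.array([p[0],p[1],1]); return -Rm.T@t, d/np.linalg.norm(d)
def onz(c,uv,z):
    o,d=ray(c,uv); return o+d*(z-o[2])/d[2]
def proj(c,P):
    return cv2.projectPoints(np.array(P,float).reshape(-1,1,3),c['rvec'].astype(float),c['tvec'].astype(float),c['intrinsics'].astype(float),c['D'].astype(float))[0][:,0]
def tri(c1,u1,c2,u2):
    o1,d1=ray(c1,u1);o2,d2=ray(c2,u2)
    s=np.linalg.lstsq(np.c_[d1,-d2],o2-o1,rcond=None)[0]
    a,b=o1+s[0]*d1,o2+s[1]*d2; return (a+b)/2,np.linalg.norm(a-b)
def crop(c,u0,v0,u1,v1,name):
    im=c['pixels'][v0:v1,u0:u1]; s=min(800/(u1-u0),600/(v1-v0))
    cv2.imwrite('pics/'+name,cv2.resize(im,None,fx=s,fy=s,interpolation=cv2.INTER_CUBIC)); print('scale',s)
def rel(dw): # world shift -> normalised tool
    s=read_state(); return np.round(R.from_rotvec(s['orientation']).inv().apply(dw)/0.6,4)
E
python3 - <<'E'
from h import *
for n in('side','top'):
    c=cam(n); o,d=ray(c,(280,210)); print(n,o,d); crop(c,0,0,560,420,n+'0.png')
s=read_state(); print(s['tool_pos'],R.from_rotvec(s['orientation']).as_matrix().round(3),s['opening'],s['force'])
E
```

```text
side [-0.10692925 -0.64451021  1.08615884] [ 0.46488058  0.45092657 -0.76193915]
scale 1.4285714285714286
top [ 0.28629781 -0.05593636  1.11792197] [ 0.22943496 -0.00392796 -0.97331607]
scale 1.4285714285714286
[0.24427929 0.54747156 0.21769598] [[-0.001  0.408  0.913]
 [-0.001  0.913 -0.408]
 [-1.    -0.002 -0.   ]] 0.09297346747574221 [-0.05128904 -0.12124025  0.33293777]
```

View pics/side0.png

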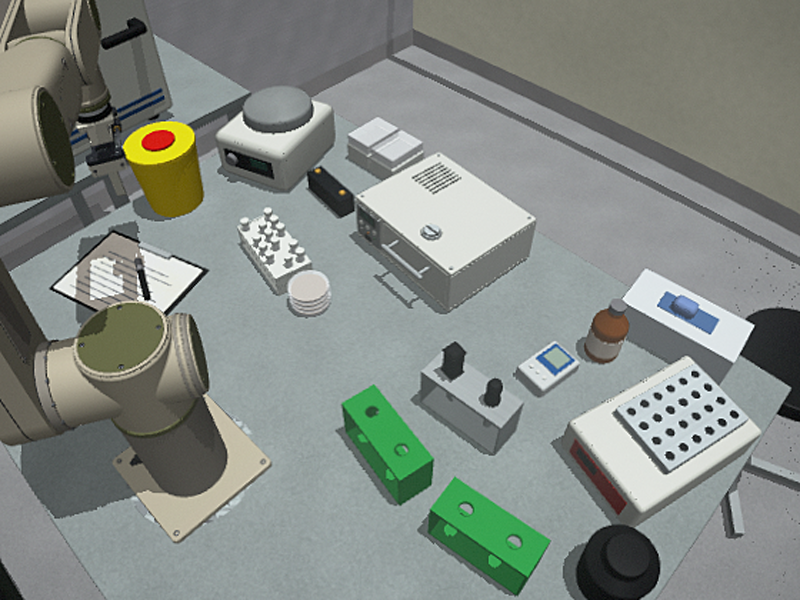

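View pics/top0.png

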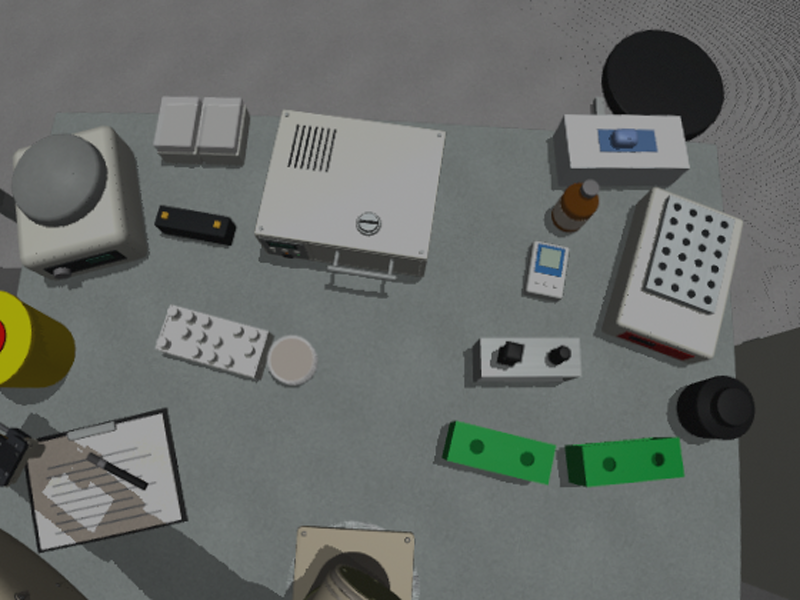

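Candidates for the screwdriver (zoomed top-view pixels):
- Square black handle at (510,353) in the steel stand. It is the taller one, so I choose it.
- Round handle at (560,355), which is the nut driver.
- Green stands at (500,452) and (625,462), which are decoys.

Next I check this in a close crop.

```bash
python3 - <<'E'
from h import *
a=cam('top');b=cam('side'); np.save('a.npy',a,allow_pickle=True); np.save('b.npy',b,allow_pickle=True)
def z(im,u,v,w=80,h=60): return cv2.resize(im[v-h//2:v+h//2,u-w//2:u+w//2],(400,300),interpolation=cv2.INTER_CUBIC)
t,s=a['pixels'],b['pixels']
m=np.vstack([np.hstack([z(t,371,250),z(s,330,270,100,75)]),np.hstack([z(t,258,160),z(s,302,163)])])
cv2.imwrite('pics/m1.png',m)
E
```

```text
(no output)
```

View pics/m1.png

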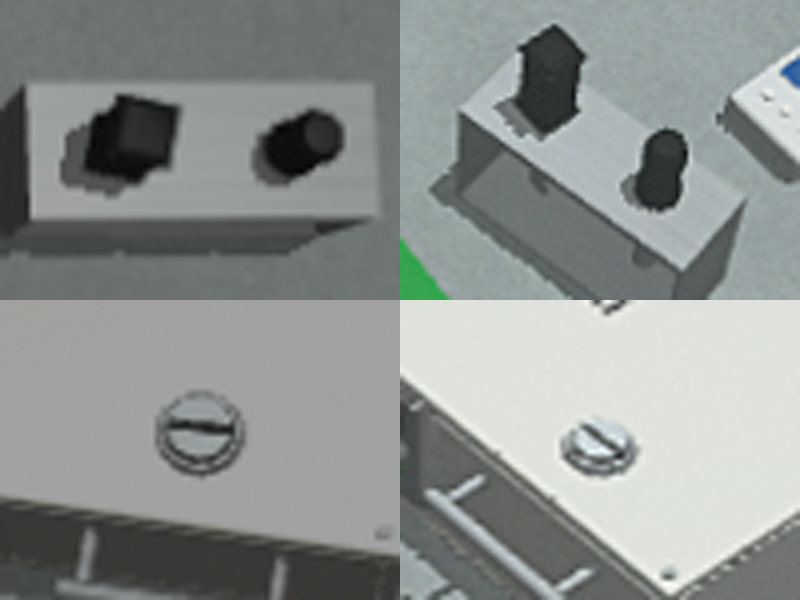

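The crop confirms it: the square, taller handle (top px ≈ (360,246)) sits in the steel stand's +y hole, and the nut driver is at about (394,246). The screw slot is at top px (258,156) and side px (302,161).

```bash
python3 - <<'E'
from h import *
a=np.load('a.npy',allow_pickle=True).item();b=np.load('b.npy',allow_pickle=True).item()
T=lambda u,v:(331+u/5,220+v/5)
print('stand',[onz(a,T(*p),.105)[:2].round(4) for p in((27,83),(374,83),(380,215),(30,217))])
st=np.mean([onz(a,T(*p),.105)[:2] for p in((27,83),(374,83),(380,215),(30,217))],0);print(st)
# handle top via mask
g=cv2.cvtColor(a['pixels'],cv2.COLOR_BGR2GRAY)
print('corners',[onz(a,T(*p),.179)[:2].round(4) for p in((118,95),(181,107),(170,165))])
print('top ctr',onz(a,T(146,131),.179))
p1,p2=onz(a,T(118,95),.179),onz(a,T(181,107),.179);d=p2-p1;print('edge ang',np.degrees(np.arctan2(d[1],d[0])),np.linalg.norm(d[:2]))
S=lambda u,v:(218+u/5,130+v/5)
print('slot',onz(a,S(200,126),.142),tri(a,S(200,126),b,(262+120/3*1.0,133+140/5)))
e1,e2=onz(a,S(167,122),.142),onz(a,S(234,130),.142);d=e2-e1;print('slot ang',np.degrees(np.arctan2(d[1],d[0])))
s=1/1.4285714
for q in(((258,237),(425,258)),((283,110),(445,131)),((445,131),(425,258))):
    x,y=[onz(a,(p[0]*s,p[1]*s),.13) for p in q];d=y-x;print('case',np.degrees(np.arctan2(d[1],d[0])),np.linalg.norm(d),x[:2],y[:2])
E
```

```text
stand [array([ 0.4632, -0.2073]), array([ 0.4724, -0.3876]), array([ 0.4044, -0.39  ]), array([ 0.3949, -0.2105])]
[ 0.4337235  -0.29886854]
corners [array([ 0.4468, -0.2397]), array([ 0.4426, -0.2699]), array([ 0.4147, -0.2649])]
top ctr [ 0.43025939 -0.25330597  0.179     ]
edge ang -97.95336049328878 0.030483296111549065
slot [0.65778075 0.00382387 0.142     ] (array([0.65873713, 0.00408568, 0.13910931]), np.float64(0.00032108275085630144))
slot ang -94.19859873112075
case -94.51678369967601 0.3054798961510386 [0.62291913 0.20373253] [ 0.59886224 -0.10079864]
case -95.4111553064209 0.3153351488514178 [0.88434978 0.18485218] [ 0.854613   -0.12907772]
case 173.69027781214226 0.2573094605568097 [ 0.854613   -0.12907772] [ 0.59886224 -0.10079864]
```

Call:
{"name": "apply_moves", "arguments": {
  "series": [
    {"jaw": -1, "linear": [-0.05, -0.397, 0.542], "roll": 1},
    {"jaw": -1, "linear": [-0.05, -0.397, 0.542], "roll": 1},
    {"jaw": -1, "linear": [-0.05, -0.397, 0.542], "roll": 1},
    {"jaw": -1, "linear": [-0.05, -0.397, 0.542], "roll": 1},
    {"jaw": -1, "linear": [-0.05, -0.397, 0.542], "roll": 1},
    {"jaw": -1, "linear": [-0.05, -0.397, 0.542], "roll": 1},
    {"jaw": -1, "linear": [-0.05, -0.397, 0.542], "roll": 1},
    {"jaw": -1, "linear": [-0.05, -0.397, 0.542], "roll": 1}
  ],
  "force": 50
}}

```text
t: 1.2
tool_pos: [0.4451, 0.1959, 0.2483]
orientation: [0.738, 1.441, -0.74]
force: [-1.0, 0.6, 0.4]
opening: 0.0933
```

Call:
{"name": "apply_moves", "arguments": {
  "series": [
    {"jaw": -1, "linear": [0, -0.408, 0.522], "roll": 1},
    {"jaw": -1, "linear": [0, -0.408, 0.522], "roll": 1},
    {"jaw": -1, "linear": [0, -0.408, 0.522], "roll": 1},
    {"jaw": -1, "linear": [0, -0.408, 0.522], "roll": 1},
    {"jaw": -1, "linear": [0, -0.408, 0.522], "roll": 1},
    {"jaw": -1, "linear": [0, -0.408, 0.522], "roll": 1},
    {"jaw": -1, "linear": [0, -0.408, 0.522], "roll": 1},
    {"jaw": -1, "linear": [0, -0.408, 0.522], "roll": 1}
  ]
}}

```text
t: 2.2
tool_pos: [0.4292, -0.2016, 0.2483]
orientation: [1.136, 1.255, -1.137]
force: [0.6, 0.5, -0.7]
opening: 0.0932
```

```bash
cat >> h.py <<'E'
def goto(P,jaw=None):
    s=read_state(); M=R.from_rotvec(s['orientation']).as_matrix(); p=np.array(s['tool_pos'])
    ja=np.degrees(np.arctan2(M[1,1],M[0,1]))
    print('t',round(s['t'],2),'pos',p.round(4),'jaw',ja.round(1),'tilt',np.degrees(np.arccos(-M[2,0])).round(2),'open',round(s['opening'],4),'F',np.round(s['force'],1),'q6',round(s['q'][5],2))
    if P is not None: print(' linear',(M.T@(np.array(P)-p)/.6).round(4),'roll',None if jaw is None else round(-(jaw-ja)/30,3))
E
python3 - <<'E'
from h import *
goto((.431,-.2535,.2465),-8)
E
```

```text
t 2.2 pos [ 0.4292 -0.2016  0.2483] jaw 5.6 tilt 0.06 open 0.0932 F [ 0.6  0.5 -0.7] q6 -0.64
 linear [ 0.0031 -0.0056  0.0863] roll 0.454
```

Call:
{"name": "apply_moves", "arguments": {
  "series": [
    {"jaw": -1, "linear": [0, -0.0056, 0.0863], "roll": 0.454},
    {"jaw": -1, "linear": [0, -0.0056, 0.0863], "roll": 0.454},
    {"jaw": -1, "linear": [0, -0.0056, 0.0863], "roll": 0.454},
    {"jaw": -1, "linear": [0.06, -0.0056, 0.0863], "roll": 0.454},
    {"jaw": -1, "linear": [0.11, -0.0056, 0.0863], "roll": 0.454},
    {"jaw": -1, "linear": [0.16, -0.0056, 0.0863], "roll": 0.454},
    {"jaw": -1, "linear": [0.207, -0.0056, 0.0863], "roll": 0.454},
    {"jaw": -1, "linear": [0.207, -0.0056, 0.0863], "roll": 0.454},
    {"jaw": 1, "linear": [0.207, -0.0056, 0.0863], "roll": 0.454},
    {"jaw": 1, "linear": [0.207, -0.0056, 0.0863], "roll": 0.454},
    {"jaw": 1, "linear": [0.207, -0.0056, 0.0863], "roll": 0.454},
    {"jaw": 1, "linear": [0.207, -0.0056, 0.0863], "roll": 0.454},
    {"jaw": 1, "linear": [0.207, -0.0056, 0.0863], "roll": 0.454},
    {"jaw": 1, "linear": [0.207, -0.0056, 0.0863], "roll": 0.454}
  ]
}}

```text
t: 3.95
tool_pos: [0.4308, -0.2536, 0.1241]
orientation: [1.311, 1.14, -1.312]
force: [0.1, 0.3, 0.4]
opening: 0.0378
```

```bash
python3 - <<'E'
from h import *
goto(None)
E
```

```text
t 3.95 pos [ 0.4308 -0.2536  0.1241] jaw -8.0 tilt 0.06 open 0.0378 F [0.1 0.3 0.4] q6 -0.49
```

Call:
{"name": "apply_moves", "arguments": {
  "series": [
    {"jaw": 1, "linear": [0, 0, 0], "roll": 0},
    {"jaw": 1, "linear": [0, 0, 0], "roll": 0},
    {"jaw": 1, "linear": [0, 0, 0], "roll": 0},
    {"jaw": 1, "linear": [0, 0, 0], "roll": 0}
  ]
}}

```text
t: 4.45
tool_pos: [0.4308, -0.2536, 0.1241]
orientation: [1.31, 1.14, -1.312]
force: [0.7, -0.3, 0.5]
opening: 0.03
```

Call:
{"name": "apply_moves", "arguments": {
  "series": [
    {"jaw": 1, "linear": [-0.05, 0, 0], "roll": 0},
    {"jaw": 1, "linear": [-0.12, 0, 0], "roll": 0},
    {"jaw": 1, "linear": [-0.2, 0, 0], "roll": 0},
    {"jaw": 1, "linear": [-0.275, 0, 0], "roll": 0},
    {"jaw": 1, "linear": [-0.275, 0, 0], "roll": 0}
  ]
}}

```text
t: 5.08
tool_pos: [0.4326, -0.2547, 0.2937]
orientation: [1.31, 1.133, -1.309]
force: [0.6, -0.6, -2.0]
opening: 0.0299
```

```bash
python3 - <<'E'
from h import *
goto((.6585,.004,.285),-5)
goto((.6585,.004,.285),-95)
b=cam('side');a=cam('top')
s=read_state();p=np.array(s['tool_pos'])
for c in(a,b): print(proj(c,[p-[0,0,.109],p-[0,0,.03]]))
c=b;u,v=proj(b,[p-[0,0,.09]])[0].astype(int); crop(b,u-40,v-30,u+40,v+30,'bit1.png')
E
```

```text
t 5.08 pos [ 0.4326 -0.2547  0.2937] jaw -8.0 tilt 0.4 open 0.0299 F [ 0.6 -0.6 -2. ] q6 -0.49
 linear [ 0.0142  0.3128 -0.4794] roll -0.1
t 5.08 pos [ 0.4326 -0.2547  0.2937] jaw -8.0 tilt 0.4 open 0.0299 F [ 0.6 -0.6 -2. ] q6 -0.49
 linear [ 0.0142  0.3128 -0.4794] roll 2.9
[[360.39162522 245.84434794]
 [368.04906382 240.66118887]]
[[317.8251148  244.27150326]
 [319.96090184 224.47746181]]
scale 10.0
```

View pics/bit1.png

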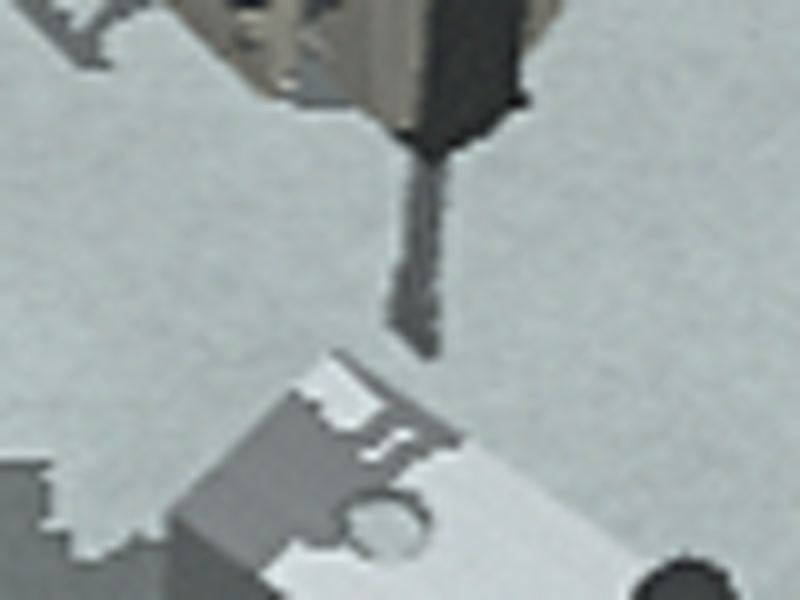

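The bit end shows at crop (390,322)–(438,355), about full px (319,243). It runs along -y in the image, so the bit is parallel to world direction ~82°, square to the jaws. That matches the slot with jaw ≈ -5°. Moving above the screw.

Call:
{"name": "apply_moves", "arguments": {
  "series": [
    {"jaw": 1, "linear": [0.01, 0.3128, -0.4794], "roll": -0.1},
    {"jaw": 1, "linear": [0.01, 0.3128, -0.4794], "roll": -0.1},
    {"jaw": 1, "linear": [0.0142, 0.3128, -0.4794], "roll": -0.1},
    {"jaw": 1, "linear": [0.0142, 0.3128, -0.4794], "roll": -0.1},
    {"jaw": 1, "linear": [0.0142, 0.3128, -0.4794], "roll": -0.1},
    {"jaw": 1, "linear": [0.0142, 0.3128, -0.4794], "roll": -0.1},
    {"jaw": 1, "linear": [0.0142, 0.3128, -0.4794], "roll": -0.1},
    {"jaw": 1, "linear": [0.0142, 0.3128, -0.4794], "roll": -0.1},
    {"jaw": 1, "linear": [0.0142, 0.3128, -0.4794], "roll": -0.1},
    {"jaw": 1, "linear": [0.0142, 0.3128, -0.4794], "roll": -0.1}
  ]
}}

```text
t: 6.42
tool_pos: [0.6565, 0.0041, 0.2803]
orientation: [1.273, 1.166, -1.275]
force: [-0.6, -0.3, -0.8]
opening: 0.03
```

```bash
python3 - <<'E'
from h import *
goto((.6585,.004,.285),-5)
a=cam('top');b=cam('side')
np.save('a2.npy',a,allow_pickle=True); np.save('b2.npy',b,allow_pickle=True)
p=np.array(read_state()['tool_pos'])
for c in(a,b): print(proj(c,[p-[0,0,.109],[.6585,.004,.142]]))
z=lambda im,u,v:cv2.resize(im[v-30:v+30,u-40:u+40],(800,600),interpolation=cv2.INTER_CUBIC)
m=np.hstack([z(a['pixels'],258,155)[:,200:600],z(b['pixels'],302,150)[:,200:600]]);cv2.imwrite('pics/s1.png',m)
E
```

```text
t 6.42 pos [0.6565 0.0041 0.2803] jaw -5.1 tilt 0.05 open 0.03 F [-0.6 -0.3 -0.8] q6 0.02
 linear [-0.0078  0.0033 -0.0001] roll -0.003
[[257.28828944 151.3592958 ]
 [257.94932398 154.93391326]]
[[301.88000758 153.40969379]
 [302.05191481 160.34336269]]
```

View pics/s1.png

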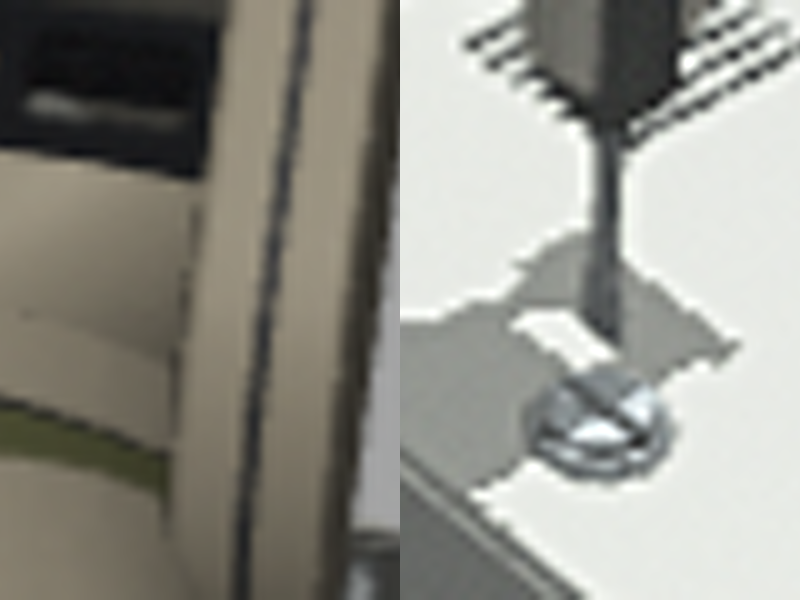

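```bash
python3 - <<'E'
from h import *
b=np.load('b2.npy',allow_pickle=True).item()
p=np.array([.6565,.0041,.2803])-[0,0,.109]
w=np.array([-.087*-1,.996,0])*.008
f=lambda P:((proj(b,P)-[282,120]+.45)*10+[400,0]).round(0)
print(f([p+w,p-w,p,p+[0,0,.076],p+[0,0,.09]]))
print('per mm x,y,z',[(f([p+d])-f([p])).tolist() for d in ([.005,0,0],[0,.005,0],[0,0,.005])])
g=cv2.cvtColor(b['pixels'],cv2.COLOR_BGR2GRAY)
print(g[130:166,296:310])
E
```

```text
[[586. 326.]
 [622. 353.]
 [604. 340.]
 [613. 144.]
 [615. 106.]]
per mm x,y,z [[[11.0, -8.0]], [[-13.0, -8.0]], [[0.0, -13.0]]]
[[220 239 147  47  48  52  51  53  51  53  47  38 151 171]
 [244 195 106  62  46  48  55  54  52  42 105 171 173 101]
 [237 225 224 236 149  54  50  48  52 177 136 108 124 195]
 [233 236 240 251 184  82  65  75  64 113  88 190 226 240]
 [232 234 233 241 242 148  75  81  66  89 198 243 241 236]
 [232 232 232 236 250 162  78  83 161 221 243 239 234 234]
 [233 232 233 235 247 162  78  79 172 238 239 234 233 232]
 [232 232 233 234 248 162  76  73 214 240 235 233 234 232]
 [233 232 233 235 248 163  77  71 229 243 234 232 233 233]
 [234 233 233 235 249 163  77  75 226 242 234 233 232 233]
 [233 234 233 238 230 139  80  69 225 241 234 233 232 232]
 [232 233 234 240 223 131  80  75 224 241 234 233 233 233]
 [234 237 240 248 232 136  81  99 230 241 233 233 232 232]
 [241 246 203 172 157 107  79 102 228 239 235 233 233 233]
 [199 169 150 146 135 102  88 103 230 242 234 232 233 233]
 [147 141 147 152 143 105  89  89 229 245 237 234 233 233]
 [143 149 151 154 127  97  
[... 453 characters left out ...]
5 240 237 242 247 196 109 132 153 150 150 150 152]
 [155 156 226 243 242 250 254 194 146 152 149 152 152 147]
 [147 141 153 235 237 174 158 154 147 150 149 146 146 140]
 [151 139 127 151 155 136 131 139 155 166 151 142 136 219]
 [141 140 102  83 111 133 140 135 135 128 173 154 219 241]
 [119 130 165 119  90 104 133 137 125 197 229 213 235 240]
 [111 128 143 139  99  84 106 128 216 237 231 189 201 234]
 [117 136 143 135 128 129  83  97 139 219 246 150 165 235]
 [ 85 123 148 131 202 233 243 160  73 117 169 125 150 191]
 [ 74  73 108 218 253 244 245 253 187  92  76 130 138 177]
 [145 143 136 134 121 137 134 132 109  53  84 151 131 215]
 [ 96 126 193 197 130  92  79 109 138 218 177 122 149 229]]
```

Pixel rows show the bit end at side px (302,153.5), which agrees with the predicted pose. The slot centre is at about (302.2,160.9). Descending to just inside the slot.

Call:
{"name": "apply_moves", "arguments": {
  "series": [
    {"jaw": 1, "linear": [0.02, 0.003, 0], "roll": 0},
    {"jaw": 1, "linear": [0.035, 0.003, 0], "roll": 0},
    {"jaw": 1, "linear": [0.045, 0.003, 0], "roll": 0},
    {"jaw": 1, "linear": [0.05, 0.003, 0], "roll": 0},
    {"jaw": 1, "linear": [0.054, 0.003, 0], "roll": 0},
    {"jaw": 1, "linear": [0.056, 0.003, 0], "roll": 0},
    {"jaw": 1, "linear": [0.056, 0.003, 0], "roll": 0}
  ],
  "force": 60
}}

```text
t: 7.4
tool_pos: [0.6585, 0.0043, 0.247]
orientation: [1.273, 1.166, -1.274]
force: [0.8, -0.1, -1.8]
opening: 0.0302
```

```bash
python3 - <<'E'
from h import *
goto((.6583,.004,.240),-5)
E
```

```text
t 7.4 pos [0.6585 0.0043 0.247 ] jaw -5.1 tilt 0.04 open 0.0302 F [ 0.8 -0.1 -1.8] q6 0.02
 linear [ 0.0117 -0.0004  0.0005] roll -0.002
```

At z=0.247 the bit is 4 mm below the slot mouth with no contact force, so it's in the slot. Pushing down.

Call:
{"name": "apply_moves", "arguments": {
  "series": [
    {"jaw": 1, "linear": [0.003, 0, 0], "roll": 0},
    {"jaw": 1, "linear": [0.006, 0, 0], "roll": 0},
    {"jaw": 1, "linear": [0.009, 0, 0], "roll": 0},
    {"jaw": 1, "linear": [0.012, 0, 0], "roll": 0},
    {"jaw": 1, "linear": [0.012, 0, 0], "roll": 0},
    {"jaw": 1, "linear": [0.012, 0, 0], "roll": 0}
  ]
}}

```text
t: 8.15
tool_pos: [0.6588, 0.0043, 0.2409]
orientation: [1.274, 1.165, -1.273]
force: [-2.4, -0.0, 6.7]
opening: 0.0299
```

Call:
{"name": "apply_moves", "arguments": {
  "series": [
    {"jaw": 1, "linear": [0.0025, -0.001, 0], "roll": 0},
    {"jaw": 1, "linear": [0.0025, -0.001, 0], "roll": 0},
    {"jaw": 1, "linear": [0.0025, -0.001, 0], "roll": -0.25},
    {"jaw": 1, "linear": [0.0025, -0.001, 0], "roll": -0.5},
    {"jaw": 1, "linear": [0.0025, -0.001, 0], "roll": -0.75},
    {"jaw": 1, "linear": [0.0025, -0.001, 0], "roll": -1},
    {"jaw": 1, "linear": [0.0025, -0.001, 0], "roll": -1}
  ]
}}

```text
t: 9.02
tool_pos: [0.6591, 0.0043, 0.2409]
orientation: [0.882, 1.381, -0.88]
force: [0.2, -0.7, 5.8]
opening: 0.0295
```

```bash
python3 - <<'E'
from h import *
goto((.6583,.0043,.2395),55);print(np.round(read_state()['wrist_torque'],2))
E
```

```text
t 9.03 pos [0.6591 0.0043 0.2409] jaw 25.1 tilt 0.25 open 0.0295 F [ 0.2 -0.7  5.8] q6 -0.51
 linear [ 0.0023 -0.0012 -0.0006] roll -0.998
[0.   0.01 0.04]
```

Call:
{"name": "apply_moves", "arguments": {
  "series": [
    {"jaw": 1, "linear": [0.004, -0.001, 0], "roll": 0},
    {"jaw": 1, "linear": [0.008, -0.001, 0], "roll": 0},
    {"jaw": 1, "linear": [0.008, -0.001, 0], "roll": 0},
    {"jaw": 1, "linear": [0.008, -0.001, 0], "roll": 0}
  ]
}}

```text
t: 9.52
tool_pos: [0.6591, 0.0041, 0.2391]
orientation: [0.883, 1.378, -0.878]
force: [-3.1, 0.5, 14.4]
opening: 0.03
```

```bash
python3 - <<'E'
from h import *
goto((.6583,.0043,.2395),55);print(np.round(read_state()['wrist_torque'],2))
E
```

```text
t 9.53 pos [0.6591 0.0041 0.2391] jaw 25.1 tilt 0.42 open 0.03 F [-3.1  0.5 14.4] q6 -0.51
 linear [-0.0007 -0.0011 -0.0008] roll -0.998
[0.16 1.4  0.04]
```

Call:
{"name": "apply_moves", "arguments": {
  "series": [
    {"jaw": 1, "linear": [0.004, -0.001, 0], "roll": -0.25},
    {"jaw": 1, "linear": [0.004, -0.001, 0], "roll": -0.5},
    {"jaw": 1, "linear": [0.004, -0.001, 0], "roll": -0.75},
    {"jaw": 1, "linear": [0.004, -0.001, 0], "roll": -1},
    {"jaw": 1, "linear": [0.004, -0.001, 0], "roll": -1}
  ]
}}

```text
t: 10.15
tool_pos: [0.6594, 0.0046, 0.2391]
orientation: [0.478, 1.508, -0.472]
force: [-2.1, 1.3, 11.2]
opening: 0.0296
```

Call:
{"name": "apply_moves", "arguments": {
  "series": [
    {"jaw": 1, "linear": [0.004, 0, 0], "roll": -0.25},
    {"jaw": 1, "linear": [0.004, 0, 0], "roll": -0.5},
    {"jaw": 1, "linear": [0.004, 0, 0], "roll": -0.75},
    {"jaw": 1, "linear": [0.004, 0, 0], "roll": -1},
    {"jaw": 1, "linear": [0.004, 0, 0], "roll": -1}
  ]
}}

```text
t: 10.78
tool_pos: [0.6598, 0.0055, 0.239]
orientation: [0.065, 1.557, -0.062]
force: [-3.3, 2.6, 12.4]
opening: 0.0299
```

```bash
python3 - <<'E'
from h import *
goto((.6583,.0043,.2395),95);print(np.round(read_state()['wrist_torque'],2))
E
```

```text
t 10.78 pos [0.6598 0.0055 0.239 ] jaw 85.4 tilt 0.74 open 0.0299 F [-3.3  2.6 12.4] q6 -1.56
 linear [-0.0008 -0.0022 -0.0023] roll -0.322
[ 0.87  1.15 -0.03]
```

Call:
{"name": "apply_moves", "arguments": {
  "series": [
    {"jaw": 1, "linear": [0.004, -0.0015, -0.001], "roll": -0.2},
    {"jaw": 1, "linear": [0.004, -0.0015, -0.001], "roll": -0.35},
    {"jaw": 1, "linear": [0.004, -0.0015, -0.001], "roll": -0.5},
    {"jaw": 1, "linear": [0.004, -0.0015, -0.001], "roll": -0.5}
  ]
}}

```text
t: 11.28
tool_pos: [0.6596, 0.0058, 0.2391]
orientation: [-0.142, 1.55, 0.144]
force: [-4.0, 4.0, 11.9]
opening: 0.0298
```

```bash
python3 - <<'E'
from h import *
goto((.6583,.0043,.2395),100);print(np.round(read_state()['wrist_torque'],2))
E
```

```text
t 11.28 pos [0.6596 0.0058 0.2391] jaw 100.4 tilt 0.89 open 0.0298 F [-4.   4.  11.9] q6 -1.82
 linear [-0.0007 -0.002  -0.0025] roll 0.015
[ 1.17  1.27 -0.21]
```

Call:
{"name": "apply_moves", "arguments": {
  "series": [
    {"jaw": 1, "linear": [-0.006, 0, 0], "roll": 0.1},
    {"jaw": 1, "linear": [-0.02, 0, 0], "roll": 0.1},
    {"jaw": 1, "linear": [-0.05, 0, 0], "roll": 0.1},
    {"jaw": 1, "linear": [-0.085, 0, 0], "roll": 0.1},
    {"jaw": 1, "linear": [-0.085, 0, 0], "roll": 0.1},
    {"jaw": 1, "linear": [-0.085, 0, 0], "roll": 0.1}
  ]
}}

```text
t: 12.02
tool_pos: [0.6589, 0.0056, 0.2901]
orientation: [-0.1, 1.553, 0.103]
force: [-0.4, -0.2, -1.5]
opening: 0.0295
```

```bash
python3 - <<'E'
from h import *
goto((.4325,-.2535,.285),-8)
b=cam('side'); crop(b,262,115,342,175,'s2.png')
E
```

```text
t 12.03 pos [0.6589 0.0056 0.2901] jaw 97.5 tilt 0.92 open 0.0295 F [-0.4 -0.2 -1.5] q6 -1.77
 linear [ 0.0014 -0.3792 -0.4303] roll 3.515
scale 10.0
```

View pics/s2.png

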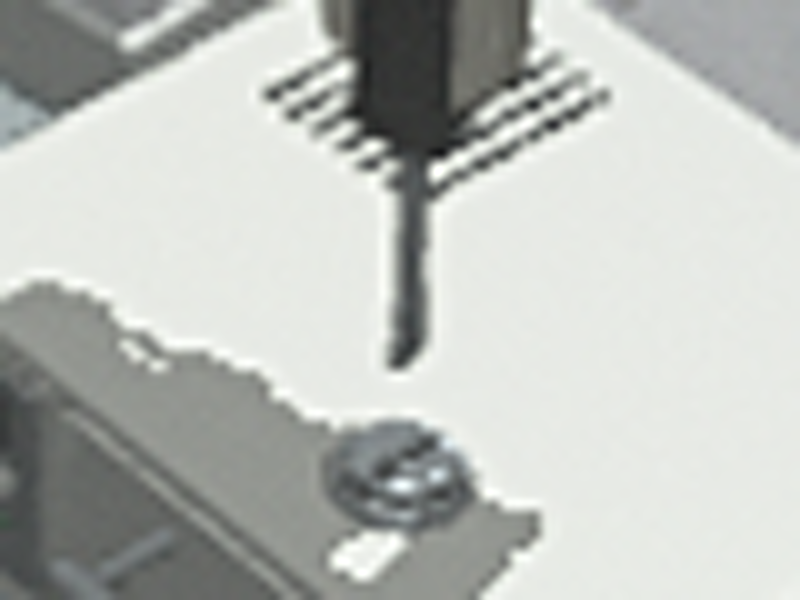

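The slot now runs right-up, along the drawer's pull, from about crop (360,495) to (440,440). It is unlocked and the screw is up. Going back to the stand.

Call:
{"name": "apply_moves", "arguments": {
  "series": [
    {"jaw": 1, "linear": [0, -0.379, -0.43], "roll": 1},
    {"jaw": 1, "linear": [0, -0.379, -0.43], "roll": 1},
    {"jaw": 1, "linear": [0, -0.379, -0.43], "roll": 1},
    {"jaw": 1, "linear": [0, -0.379, -0.43], "roll": 1},
    {"jaw": 1, "linear": [0, -0.379, -0.43], "roll": 1},
    {"jaw": 1, "linear": [0, -0.379, -0.43], "roll": 1},
    {"jaw": 1, "linear": [0, -0.379, -0.43], "roll": 1},
    {"jaw": 1, "linear": [0, -0.379, -0.43], "roll": 1}
  ]
}}

```text
t: 13.08
tool_pos: [0.4325, -0.2528, 0.2849]
orientation: [0.314, 1.535, -0.303]
force: [-0.0, 0.3, -1.3]
opening: 0.0297
```

Call:
{"name": "apply_moves", "arguments": {
  "series": [
    {"jaw": 1, "linear": [0, 0, 0], "roll": 0.33},
    {"jaw": 1, "linear": [0, 0, 0], "roll": 0.67},
    {"jaw": 1, "linear": [0, 0, 0], "roll": 1},
    {"jaw": 1, "linear": [0, 0, 0], "roll": 1}
  ]
}}

```text
t: 13.58
tool_pos: [0.4333, -0.2517, 0.2845]
orientation: [0.721, 1.44, -0.704]
force: [0.2, 0.5, -0.5]
opening: 0.0298
```

Call:
{"name": "apply_moves", "arguments": {
  "series": [
    {"jaw": 1, "linear": [0, 0, 0], "roll": 0.33},
    {"jaw": 1, "linear": [0, 0, 0], "roll": 0.67},
    {"jaw": 1, "linear": [0, 0, 0], "roll": 1},
    {"jaw": 1, "linear": [0, 0, 0], "roll": 1}
  ]
}}

```text
t: 14.08
tool_pos: [0.4337, -0.2511, 0.2844]
orientation: [1.116, 1.264, -1.095]
force: [0.4, 0.3, -1.7]
opening: 0.0294
```

Call:
{"name": "apply_moves", "arguments": {
  "series": [
    {"jaw": 1, "linear": [0, 0, 0], "roll": 0.33},
    {"jaw": 1, "linear": [0, 0, 0], "roll": 0.5},
    {"jaw": 1, "linear": [0, 0, 0], "roll": 0.5},
    {"jaw": 1, "linear": [0, 0, 0], "roll": 0.5}
  ]
}}

```text
t: 14.58
tool_pos: [0.4338, -0.2509, 0.2843]
orientation: [1.306, 1.145, -1.283]
force: [0.2, -0.5, -0.7]
opening: 0.0301
```

```bash
python3 - <<'E'
from h import *
goto((.4308,-.2536,.285),-8)
s=read_state();M=R.from_rotvec(s['orientation']).as_matrix();p=np.array(s['tool_pos']);q=p+M[:,0]*.109;print(M[:,0],q)
b=cam('side'); u,v=proj(b,[q])[0].astype(int); print(u,v,proj(b,[q,[.4314,-.2539,.105]])); crop(b,u-40,v-25,u+40,v+35,'st.png')
E
```

```text
t 14.57 pos [ 0.4338 -0.2509  0.2843] jaw -6.8 tilt 0.83 open 0.0301 F [ 0.2 -0.5 -0.7] q6 -0.52
 linear [-0.0013 -0.0044  0.0051] roll 0.042
[ 0.01363398  0.00486551 -0.99989522] [ 0.43528807 -0.25033555  0.17529236]
317 243 [[317.85895386 243.62339017]
 [316.18865201 261.11050607]]
scale 10.0
```

View pics/st.png

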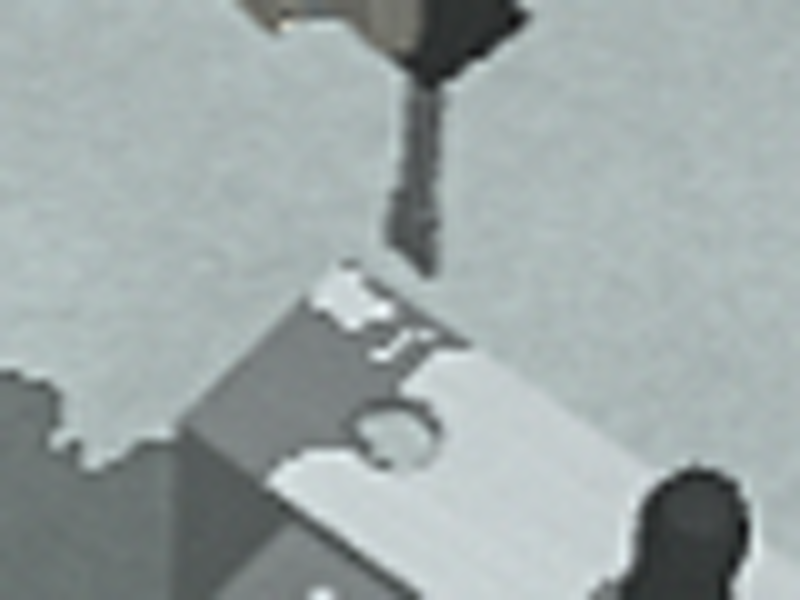

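```bash
python3 - <<'E'
from h import *
for z in(.284,.2,.125): goto((.4307,-.2541,z),-6.8)
E
```

```text
t 14.62 pos [ 0.4338 -0.251   0.2843] jaw -6.8 tilt 0.83 open 0.0298 F [ 0.7  0.1 -1. ] q6 -0.52
 linear [ 0.0004 -0.0045  0.0058] roll -0.001
t 14.62 pos [ 0.4338 -0.251   0.2843] jaw -6.8 tilt 0.83 open 0.0298 F [ 0.7  0.1 -1. ] q6 -0.52
 linear [ 0.1404 -0.0063  0.0067] roll -0.001
t 14.62 pos [ 0.4338 -0.251   0.2843] jaw -6.8 tilt 0.83 open 0.0298 F [ 0.7  0.1 -1. ] q6 -0.52
 linear [ 0.2654 -0.0079  0.0075] roll -0.001
```

Call:
{"name": "apply_moves", "arguments": {
  "series": [
    {"jaw": 1, "linear": [0, -0.0045, 0.0058], "roll": 0},
    {"jaw": 1, "linear": [0, -0.0045, 0.0058], "roll": 0},
    {"jaw": 1, "linear": [0.05, -0.0051, 0.0061], "roll": 0},
    {"jaw": 1, "linear": [0.1, -0.0057, 0.0064], "roll": 0},
    {"jaw": 1, "linear": [0.14, -0.0063, 0.0067], "roll": 0},
    {"jaw": 1, "linear": [0.18, -0.0068, 0.007], "roll": 0},
    {"jaw": 1, "linear": [0.18, -0.0068, 0.007], "roll": 0}
  ]
}}

```text
t: 15.5
tool_pos: [0.4294, -0.2532, 0.1742]
orientation: [1.307, 1.149, -1.285]
force: [-0.7, 0.4, -1.1]
opening: 0.0301
```

```bash
python3 - <<'E'
from h import *
for z in(.14,.126): goto((.431,-.2541,z),-6.8)
E
```

```text
t 15.5 pos [ 0.4294 -0.2532  0.1742] jaw -6.8 tilt 0.72 open 0.0301 F [-0.7  0.4 -1.1] q6 -0.53
 linear [0.057  0.0023 0.0016] roll -0.0
t 15.5 pos [ 0.4294 -0.2532  0.1742] jaw -6.8 tilt 0.72 open 0.0301 F [-0.7  0.4 -1.1] q6 -0.53
 linear [0.0803 0.0021 0.0018] roll -0.0
```

Call:
{"name": "apply_moves", "arguments": {
  "series": [
    {"jaw": 1, "linear": [0.02, 0.0025, 0.0014], "roll": 0},
    {"jaw": 1, "linear": [0.045, 0.0023, 0.0016], "roll": 0},
    {"jaw": 1, "linear": [0.065, 0.0022, 0.0017], "roll": 0},
    {"jaw": 1, "linear": [0.078, 0.0021, 0.0018], "roll": 0},
    {"jaw": 1, "linear": [0.081, 0.0021, 0.0018], "roll": 0},
    {"jaw": 1, "linear": [0.081, 0.0021, 0.0018], "roll": 0}
  ]
}}

```text
t: 16.25
tool_pos: [0.4311, -0.2542, 0.1258]
orientation: [1.307, 1.149, -1.285]
force: [-0.1, -0.0, -1.9]
opening: 0.0296
```

```bash
python3 - <<'E'
from h import *
goto((.431,-.2541,.125),-6.8)
E
```

```text
t 16.25 pos [ 0.4311 -0.2542  0.1258] jaw -6.8 tilt 0.73 open 0.0296 F [-0.1 -0.  -1.9] q6 -0.53
 linear [ 0.0013 -0.0002 -0.0001] roll -0.0
```

Call:
{"name": "apply_moves", "arguments": {
  "series": [
    {"jaw": 1, "linear": [0.002, 0, 0], "roll": 0},
    {"jaw": 0, "linear": [0.002, 0, 0], "roll": 0},
    {"jaw": -1, "linear": [0.002, 0, 0], "roll": 0},
    {"jaw": -1, "linear": [0.002, 0, 0], "roll": 0},
    {"jaw": -1, "linear": [0.002, 0, 0], "roll": 0},
    {"jaw": -1, "linear": [0.002, 0, 0], "roll": 0},
    {"jaw": -1, "linear": [0.002, 0, 0], "roll": 0},
    {"jaw": -1, "linear": [-0.04, 0, 0], "roll": 0},
    {"jaw": -1, "linear": [-0.1, 0, 0], "roll": 0},
    {"jaw": -1, "linear": [-0.17, 0, 0], "roll": 0},
    {"jaw": -1, "linear": [-0.2, 0, 0], "roll": 0},
    {"jaw": -1, "linear": [-0.2, 0, 0], "roll": 0}
  ]
}}

```text
t: 17.75
tool_pos: [0.4305, -0.2555, 0.2467]
orientation: [1.307, 1.147, -1.284]
force: [-0.2, -0.0, -0.7]
opening: 0.0929
```

```bash
python3 - <<'E'
from h import *
# handle: 85 mm from slot along -drawer normal (slot at .6592,.0045; unit x axis at -5.2 deg)
th=np.radians(-5.2); H=np.array([.6590,.0045])-.085*np.array([np.cos(th),np.sin(th)]);print('handle',H)
goto((*H,.245),-5.2)
b=cam('side');a=cam('top')
z=lambda im,u,v:cv2.resize(im[v-30:v+30,u-20:u+20],(400,600),interpolation=cv2.INTER_CUBIC)
u,v=proj(b,[[.431,-.254,.13]])[0].astype(int);U,V=proj(a,[[*H,.1]])[0].astype(int);U2,V2=proj(b,[[*H,.1]])[0].astype(int)
print(u,v,U,V,proj(a,[[*H,.1]]),proj(b,[[*H,.1]]))
A=cv2.resize(a['pixels'][V-30:V+30,U-40:U+40],(400,300),interpolation=cv2.INTER_CUBIC)
B=cv2.resize(b['pixels'][V2-30:V2+30,U2-40:U2+40],(400,300),interpolation=cv2.INTER_CUBIC)
print(U2,V2)
cv2.imwrite('pics/m2.png',np.hstack([z(b['pixels'],u,v),np.vstack([A,B])]))
E
```

```text
handle [0.57434983 0.01220377]
t 17.75 pos [ 0.4305 -0.2555  0.2467] jaw -6.8 tilt 0.78 open 0.0929 F [-0.2 -0.  -0.7] q6 -0.53
 linear [ 0.0083  0.1852 -0.4714] roll -0.053
316 255 253 190 [[253.40559093 190.72575007]] [[280.93008337 182.88341048]]
280 182
```

View pics/m2.png

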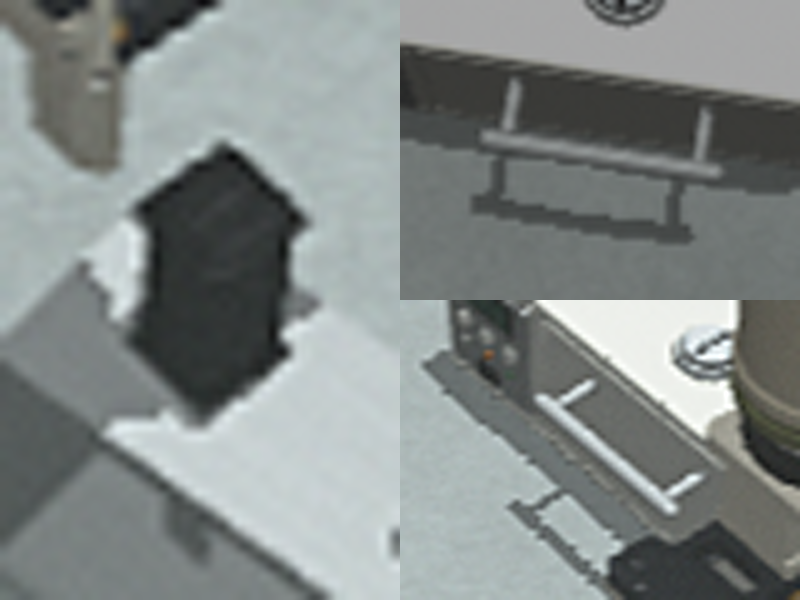

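The driver sits upright in its hole (handle at left-panel (220,280)). The bar ends at top-crop (482,137) and (722,172), which puts its centre at px (253.0,190.6), within half a pixel of the prediction. Next I go above the handle with a narrow opening so the fingers fit between bar and face.

Call:
{"name": "apply_moves", "arguments": {
  "series": [
    {"jaw": 0.46, "linear": [0.008, 0.1852, -0.4714], "roll": -0.053},
    {"jaw": 0.46, "linear": [0.008, 0.1852, -0.4714], "roll": -0.053},
    {"jaw": 0.46, "linear": [0.008, 0.1852, -0.4714], "roll": -0.053},
    {"jaw": 0.46, "linear": [0.008, 0.1852, -0.4714], "roll": -0.053},
    {"jaw": 0.46, "linear": [0.008, 0.1852, -0.4714], "roll": -0.053},
    {"jaw": 0.46, "linear": [0.008, 0.1852, -0.4714], "roll": -0.053},
    {"jaw": 0.46, "linear": [0.008, 0.1852, -0.4714], "roll": -0.053},
    {"jaw": 0.46, "linear": [0.008, 0.1852, -0.4714], "roll": -0.053},
    {"jaw": 0.46, "linear": [0.008, 0.1852, -0.4714], "roll": -0.053}
  ],
  "force": 40
}}

```text
t: 18.98
tool_pos: [0.5729, 0.0119, 0.2426]
orientation: [1.288, 1.164, -1.267]
force: [0.0, 0.4, 0.1]
opening: 0.0249
```

```bash
python3 - <<'E'
from h import *
for z in(.24,.16,.082): goto((.5742,.0125,z),-5.2)
E
```

```text
t 18.98 pos [0.5729 0.0119 0.2426] jaw -5.3 tilt 0.69 open 0.0249 F [0.  0.4 0.1] q6 0.02
 linear [ 0.0044  0.002  -0.0011] roll -0.004
t 18.98 pos [0.5729 0.0119 0.2426] jaw -5.3 tilt 0.69 open 0.0249 F [0.  0.4 0.1] q6 0.02
 linear [1.377e-01 1.000e-03 1.000e-04] roll -0.004
t 18.98 pos [0.5729 0.0119 0.2426] jaw -5.3 tilt 0.69 open 0.0249 F [0.  0.4 0.1] q6 0.02
 linear [ 2.677e-01 -1.000e-04  1.300e-03] roll -0.004
```

Call:
{"name": "apply_moves", "arguments": {
  "series": [
    {"jaw": 0.46, "linear": [0.05, 0.0018, -0.0008], "roll": 0},
    {"jaw": 0.46, "linear": [0.1, 0.0014, -0.0004], "roll": 0},
    {"jaw": 0.46, "linear": [0.14, 0.001, 0], "roll": 0},
    {"jaw": 0.46, "linear": [0.17, 0.0007, 0], "roll": 0},
    {"jaw": 0.46, "linear": [0.2, 0.0005, 0.0005], "roll": 0},
    {"jaw": 0.46, "linear": [0.23, 0.0003, 0.001], "roll": 0},
    {"jaw": 0.46, "linear": [0.26, 0, 0.0013], "roll": 0},
    {"jaw": 0.46, "linear": [0.268, 0, 0.0013], "roll": 0},
    {"jaw": 0.46, "linear": [0.268, 0, 0.0013], "roll": 0},
    {"jaw": 1, "linear": [0.268, 0, 0.0013], "roll": 0},
    {"jaw": 1, "linear": [0.268, 0, 0.0013], "roll": 0},
    {"jaw": 1, "linear": [0.268, 0, 0.0013], "roll": 0},
    {"jaw": 1, "linear": [0.268, 0, 0.0013], "roll": 0}
  ]
}}

```text
t: 20.6
tool_pos: [0.5742, 0.0125, 0.0827]
orientation: [1.288, 1.164, -1.267]
force: [-5.2, 0.2, 5.7]
opening: 0.0097
```

```bash
python3 - <<'E'
from h import *
s=read_state();p=np.array(s['tool_pos']);t=np.radians(-5.2);d=np.array([np.cos(t),np.sin(t),0])
for k in(.05,.10,.103): goto(p-d*k,None)
E
```

```text
t 20.6 pos [0.5742 0.0125 0.0827] jaw -5.3 tilt 0.69 open 0.0097 F [-5.2  0.2  5.7] q6 0.02
 linear [-0.0007 -0.0833  0.0002] roll None
t 20.6 pos [0.5742 0.0125 0.0827] jaw -5.3 tilt 0.69 open 0.0097 F [-5.2  0.2  5.7] q6 0.02
 linear [-0.0013 -0.1667  0.0003] roll None
t 20.6 pos [0.5742 0.0125 0.0827] jaw -5.3 tilt 0.69 open 0.0097 F [-5.2  0.2  5.7] q6 0.02
 linear [-0.0014 -0.1717  0.0003] roll None
```

Call:
{"name": "apply_moves", "arguments": {
  "series": [
    {"jaw": 1, "linear": [0, -0.015, 0], "roll": 0},
    {"jaw": 1, "linear": [0, -0.035, 0], "roll": 0},
    {"jaw": 1, "linear": [0, -0.055, 0], "roll": 0},
    {"jaw": 1, "linear": [0, -0.075, 0], "roll": 0},
    {"jaw": 1, "linear": [-0.001, -0.095, 0], "roll": 0},
    {"jaw": 1, "linear": [-0.001, -0.115, 0], "roll": 0},
    {"jaw": 1, "linear": [-0.001, -0.135, 0], "roll": 0},
    {"jaw": 1, "linear": [-0.001, -0.15, 0], "roll": 0},
    {"jaw": 1, "linear": [-0.001, -0.16, 0], "roll": 0},
    {"jaw": 1, "linear": [-0.001, -0.168, 0], "roll": 0},
    {"jaw": 1, "linear": [-0.001, -0.168, 0], "roll": 0},
    {"jaw": 1, "linear": [-0.001, -0.168, 0], "roll": 0}
  ]
}}

```text
t: 22.1
tool_pos: [0.4746, 0.0225, 0.0827]
orientation: [1.29, 1.163, -1.264]
force: [10.1, 4.5, -7.6]
opening: 0.01
```

```bash
python3 - <<'E'
from h import *
goto(None)
b=cam('side'); crop(b,200,90,400,240,'d1.png')
E
```

```text
t 22.1 pos [0.4746 0.0225 0.0827] jaw -5.3 tilt 0.87 open 0.01 F [10.1  4.5 -7.6] q6 0.02
scale 4.0
```

View pics/d1.png

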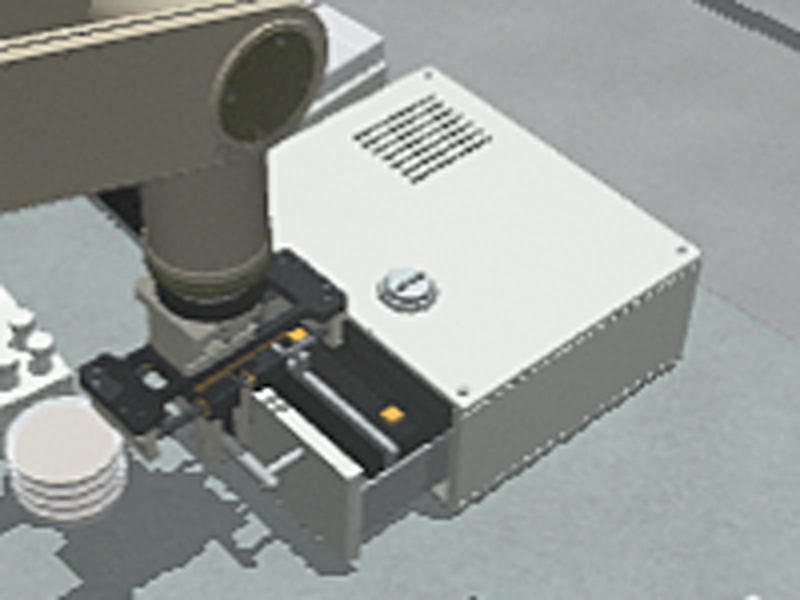

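The drawer is fully out: its face at crop (300,470) stands well clear of the case, and 10 N of back-force shows it is at the stop. Dishes untouched at (65,450). Relax, release and retreat straight up.

Call:
{"name": "apply_moves", "arguments": {
  "series": [
    {"jaw": 1, "linear": [0, 0.001, 0], "roll": 0},
    {"jaw": 0.46, "linear": [0, 0.001, 0], "roll": 0},
    {"jaw": 0.46, "linear": [0, 0.001, 0], "roll": 0},
    {"jaw": 0.46, "linear": [0, 0.001, 0], "roll": 0},
    {"jaw": 0.46, "linear": [0, 0.001, 0], "roll": 0},
    {"jaw": 0.46, "linear": [-0.02, 0.001, 0], "roll": 0},
    {"jaw": 0.46, "linear": [-0.06, 0.002, 0], "roll": 0},
    {"jaw": 0.46, "linear": [-0.12, 0.003, 0], "roll": 0},
    {"jaw": 0.46, "linear": [-0.2, 0.003, 0], "roll": 0},
    {"jaw": 0.46, "linear": [-0.28, 0.003, 0], "roll": 0},
    {"jaw": 0.46, "linear": [-0.3, 0.003, 0], "roll": 0},
    {"jaw": 0.46, "linear": [-0.3, 0.003, 0], "roll": 0},
    {"jaw": 0.46, "linear": [-0.3, 0.003, 0], "roll": 0}
  ]
}}

```text
t: 23.78
tool_pos: [0.4734, 0.0207, 0.261]
orientation: [1.289, 1.165, -1.266]
force: [-0.1, 0.4, -0.1]
opening: 0.0248
```

```bash
python3 - <<'E'
from h import *
goto(None)
b=cam('side'); crop(b,180,80,440,275,'e1.png')
E
```

```text
t 23.77 pos [0.4734 0.0207 0.261 ] jaw -5.3 tilt 0.76 open 0.0248 F [-0.1  0.4 -0.1] q6 0.02
scale 3.076923076923077
```

View pics/e1.png

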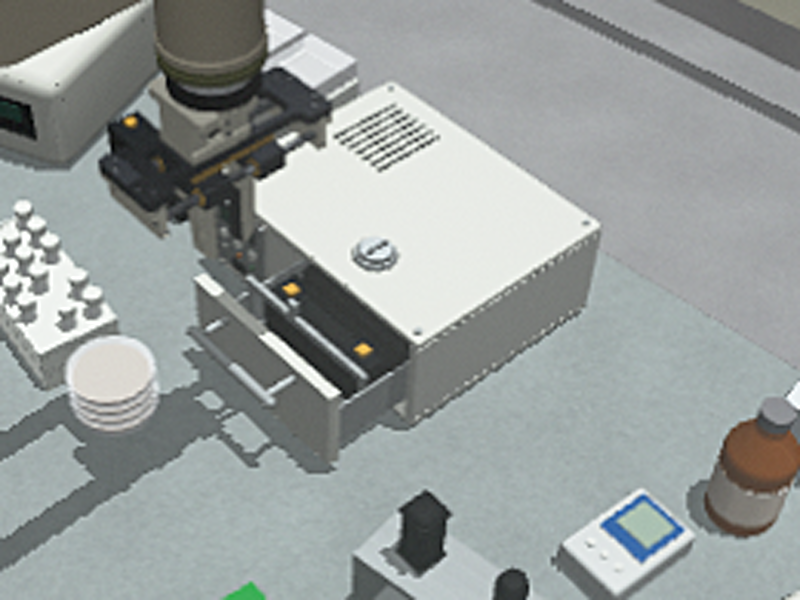

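The drawer is open at (270,370), the screw slot at (376,252) lies along the pull, the driver is upright in the stand at (424,530), and the gripper is clear of everything. Handing in.

```bash
python3 -c "
from h import *
print(close_job())"
```

```text
the job is handed in; nothing more can be done
None
```

The battery drawer is open and the job was handed in at about 24 s, well inside the 72 s limit; the interface reports no verdict.

- **Lock screw:** I seated the bit in the slot and pushed the screw down to its bottom, with about 12–14 N on the tool. I turned it about 105° anticlockwise, until the wrist torque rose at the stop. The picture afterwards shows the slot lying along the drawer's pull and the screw up.
- **Screwdriver:** It is back in its original hole and upright; the last picture shows it there.
- **Drawer:** The handle moved about 100 mm, until about 10 N of back-force showed it was at the stop. I let go and moved straight up, and the last picture shows it still open.
- **Last checks:** The force on the tool is about zero, the gripper touches nothing, and the dishes, logger and nut driver look undisturbed. The battery is hidden behind the arm in the last picture, but I never went near it.

Three readings didn't go as expected:
- My first push stopped about 2 mm short of the bottom because the arm gives under load, so I pushed further before turning past the first 30°.
- The tool tilted by up to 0.9° while pushing, well under the 0.12 rad (7°) allowed.
- The grip on the 11 mm bar read 9.7–10 mm, but it held.

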